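Zero the dosing pump and show its zero line to the bench camera in a mirror

ROBOT

A 7-joint arm with a two-finger parallel gripper is mounted at the origin on the work surface. World frame = base frame: x ahead of the robot, y to its left, z up, the work surface at z = 0. Lengths are in m, angles in rad, forces in N, time in s.
With the tool pointing down it reaches from about 0.425 to 0.925 m from the base axis. Payload 6.8 kg.
Tool frame: the origin (TCP) lies at the very end of the fingers, on their centre line; the grasp point (between the pads) lies 19 mm behind it; z points along the fingers, y is the line along which they close (so a half turn about z gives the same grasp; the last joint's range is limited). The gripper opens to 85 mm and grips with 20 to 120 N. Pads are 22 mm wide; open, the fingers measure 114 mm over their backs; the gripper's body (76 mm by 85 mm) begins 54 mm behind the grasp point. The pads swing forward as they close: fully open they stand 13 mm farther back than shut.
Start: joints at [-1.319, 0.477, 0.022, 1.555, -0.011, 1.109, -0.083], TCP at [0.238, 0.632, 0.231] pointing down, gripper open.
Joint ranges: [-2.96, 2.96], [-0.34, 2.1], [-1.41, 1.46], [0.24, 2.44], [-1.37, 4.51], [0.17, 1.92], [-2.96, 2.96]. Speed limits (rad/s): [2.39, 2.39, 3.14, 3.14, 3.14, 3.14, 3.14].

INTERFACE

Orientations are given as a rotation vector (axis times angle).
In Python, from bench import r gives the robot as it stands.
- The arm moves only by the tool play_rows, never from a script. Its argument "targets" is text: rows parted by semicolons, each of 5 numbers parted by spaces: the closure, from -1 (fully open) to 1 (shut), then the shift along the tool's x, y, z in m, then the turn about the tool's z in rad. In form: gripper dx dy dz spin; .... A call has 1 to 8 rows; each row is the pose to reach, as a shift and turn from the pose commanded when the call began, along the tool's axes at that moment; what a row does not reach only later rows make up. A row lasts 1/12 s, in which the tool goes at most 41.7 mm and 7.16 degrees, less where a joint would pass 70% of its speed; a pose out of reach is approached as far as the arm can. A call with a gripper value outside its range is refused whole. The fingers move at their own pace and stop on an object; "squeeze" is the grip in N (left out, the last holds). Time passes only in rows, so rows that repeat a pose let the fingers close. It gives the time, the measured TCP pose, the force, the opening and the grip force at its end, in the units of the state.
- r.get_obs(): the state, without advancing time (a new reading comes with each control period).
- r.grab_frame(name): name is "scene" or "side" or "wrist"; returns the picture (420x560x3 uint8, red, green, blue); there is no depth.
- r.camera_info(name): a dict with "fov_y" (degrees; the focal length in pixels is half the picture's height over the tangent of half this angle, whatever the lens; pixels are square), "cx", "cy" (the principal point, pixels), "position" and "rotation" of the camera in the world. Camera axes: x right, y down, z forward; pixel columns grow to the right and rows downward; lengths in m; the calibration is good to about 2 mm. A picture is of the moment at which its call begins: read the wrist's pose just before it. camera_info takes no time and is no camera call; for the wrist camera it gives the pose at the moment of the call.
- r.hand_in(): hands the job in; it is judged then, once.
The state is a dict: "clock": time; "joints": joint angles; "qvel": joint speeds; "tau": joint torques, N m; "tcp_pos": TCP position; "orientation": TCP orientation; "contact_force": force on the tool from outside, world axes, zero at the start; "moment": the same for the moment, N m; "grip_width": finger opening in m; "gripper_force": force on a finger pad.
Only numpy, scipy, OpenCV 4.12 (cv2) and the standard library are available. Lean on these libraries where they do the work, as an engineer would, in place of code of your own. Each camera call takes 0.05 s, during which the arm holds its last target. There are 200 camera calls.

TASK

Turn the dosing pump's stroke knob back to its zero stop. Then take the inspection mirror out of the rack and hold it upright beside the pump, its centre on the bench camera's line of sight and directly opposite the zero line on the knob's skirt, the glass turned half-way between the two (45 degrees to each), so that the camera sees the zero line square-on in the middle of the mirror. Finish while still holding the mirror steady at that angle, clear of everything else; do not touch the camera, and leave the other things on the bench and in the rack where they are.

Things in the scene. Friction and masses are not known exactly. Their poses are not given: they have to be found in the camera images.
- pump: Grey dosing pump, fixed: housing 180 x 100 x 150 mm high (x, y, z) on a foot 200 x 110 mm; white dosing head out to 145 mm at its -x end. Yaw within 15 degrees. Origin: underside, exactly below the knob's axis; z up. With the knob home the zero line faces its +y side.
- stroke_knob (a joint): Knob angle, rad: 0 = at its rigid zero stop; grows clockwise seen from above, so bring it back counter-clockwise; starts at 0.7 to 2.4. Turns stiffly (0.05 N m), stays where left; may take more than one grasp.
- knob_grip (a point): Where to grip the knob: on its vertical axis, 195 mm above the bench. Black bar 14 mm thick, 46 long, 34 high (z 172 to 206 mm) on a white round skirt 52 mm wide (z 151 to 172). Turns with the knob: y along the bar to its white-marked pointer end, above the zero line; x across the bar. At the stop the bar lies along the pump's y axis, pointer to +y.
- zero_line (a point): The marker: centre of the broad black line (4 x 19 mm) on the knob's graduated skirt, 26.5 mm from the knob's axis, 161 mm above the bench. Turns with the knob; faces the pump's +y direction when the knob is at its stop.
- bench_camera: Small aluminium camera with a black lens on a heavy stand (foot 110 x 100 mm, 190 tall), fixed. Origin: on the bench below the front of the lens. Its level line of sight runs along its own -x, 161 mm up. It looks parallel to the pump's x axis, towards the pump's -x end, and its line of sight passes the pump's +y side 95 to 125 mm from the knob's axis.
- lens (a point): Centre of the front of the camera's lens (lens 38 mm in diameter), on its line of sight, 161 mm above the bench.
- rack: White tool rack, fixed: base 130 x 250 mm (x, y), shelf 125 mm above the bench with three slots 14 mm wide at y = -75, 0, +75 mm, 100 mm long and open to its -x side; rail 127 mm high along its +x side, thin posts at the corners. Origin: centre of its underside. Mirror, electrode and probe hang in the slots in any order.
- mirror: Inspection mirror, 0.11 kg, rigid: black disc 76 mm across, 5 thick; collar 26 mm wide; square handle 14 x 14 mm from 69 to 157 mm above the centre, axis 2.5 mm behind the glass. Origin: centre of the glass; x straight out of it, z up the handle. Hangs by the collar, centre 62 mm up, glass to the rack's +y; lifts straight up through its slot (105 mm clears).
- electrode: Glass pH electrode hanging in the rack by its round black cap (23 mm, 24 mm high above the shelf). Origin at the cap's underside. Leave alone.
- probe: Thin steel temperature probe hanging in the rack by its square grey head (24 mm, 26 mm high above the shelf). Origin at the head's underside. Leave alone.
- reagent_bottle: Glass reagent bottle with a blue cap, 72 mm in diameter, 165 mm tall, standing. Origin: centre of its underside. Leave alone.
- flask: Conical glass flask, 76 mm wide at the foot, 108 mm tall. Origin: centre of its underside. Leave alone.
- beaker: Glass beaker, 72 mm in diameter, 95 mm tall. Origin: centre of its underside. Leave alone.
- dish: Clear covered culture dish, 84 mm in diameter, 15 mm high. Origin: centre of its underside. Leave alone.
- wash_bottle: White wash bottle with a red cap and bent spout, 64 mm in diameter, 180 mm tall. Origin: centre of its underside. Leave alone.
Things that resemble listed ones, but are neither listed nor needed, are in the scene too. Several things have the shape of the mirror; the one meant has the colours described above. Leave any pink look-alike of the bench_camera alone.

How it is judged:
By the outcome, as a careful person would: the job done as asked, in the order asked, and still so for the second after the job is handed in, while the arm keeps its last pose, push and grip.
It also fails if it takes over 67 s, if anything falls off the work surface, if the arm or the gripper's body presses on something with over 40 N, if the wrist force passes 120 N, or if a joint passes its speed limit or range.

## Working session

There is one attempt and no reset: what is moved stays moved. The work goes in short steps, Python scripts to look and compute and a tool call to move; the robot and the scene stay as the last step left them, time stands still between calls to the robot, and variables do not carry over. Pictures are saved under pics/ and viewed, at most 10 in all, crops included, and the job is handed in when it is done.

Besides the shell and the picture viewer there is one more tool, called after ">>>" by a JSON object that holds its "method" and its "body", one argument or row to a line. play_rows: Moves the arm, as the interface text tells. Its arguments: {"type":"object","properties":{"targets":{"type":"string"},"squeeze":{"type":"number"}},"required":["targets"]}

```bash
mkdir -p pics; ls
python3 - <<'E'
from bench import r
import cv2,numpy as np
for n in ["scene","side"]:
    f=r.grab_frame(n); cv2.imwrite(f"pics/{n}0.png",cv2.cvtColor(f,cv2.COLOR_RGB2BGR))
    print(n,r.camera_info(n))
o=r.get_obs();print(o)
f=r.grab_frame("wrist"); cv2.imwrite("pics/wrist0.png",cv2.cvtColor(f,cv2.COLOR_RGB2BGR));print(r.camera_info("wrist"))
E
```

```text
pics
scene {'fov_y': 52.164600945918615, 'cx': 289.5855589111262, 'cy': 204.68912908058056, 'position': array([0.92443393, 0.40933456, 1.05618886]), 'rotation': array([-1.09178112, -2.63689671,  0.74103835])}
side {'fov_y': 47.335888658459524, 'cx': 276.1903851911617, 'cy': 207.2851146871255, 'position': array([0.43482301, 1.15022566, 0.99728793]), 'rotation': array([-0.1461003 ,  2.76115034, -1.37429877])}
{'clock': 0.1, 'joints': array([-1.31908898,  0.4777083 ,  0.02235098,  1.55632456, -0.0115175 ,
        1.1092644 , -0.0831234 ]), 'qvel': array([-1.99727908e-03, -1.66760354e-03, -8.29628085e-04, -7.32714668e-04,
       -9.49819097e-05,  1.06996293e-03,  4.09893516e-04]), 'tau': array([ 4.47939907e-03, -5.97757745e+01,  1.61386080e+00, -2.81954598e+01,
        1.29517395e-02,  4.94228050e-03,  5.12510678e-05]), 'tcp_pos': array([0.23749268, 0.63129731, 0.23044103]), 'orientation': array([-5.62135889e-01, -3.09070571e+00,  2.45983979e-03]), 'contact_force': array([0.38514697, 0.44522537, 0.34648747]), 'moment': array([-0.01487518,  0.01852338,  0.02267467]), 'gripper_force': 0.0, 'grip_width': 0.085692208167343}
{'fov_y': 61.66360818497386, 'cx': 276.57399100163565, 'cy': 211.84066954463754, 'position': array([0.1733704 , 0.65579884, 0.37235729]), 'rotation': array([2.39117217, 1.65467422, 0.2272318 ])}
```

View pics/scene0.png

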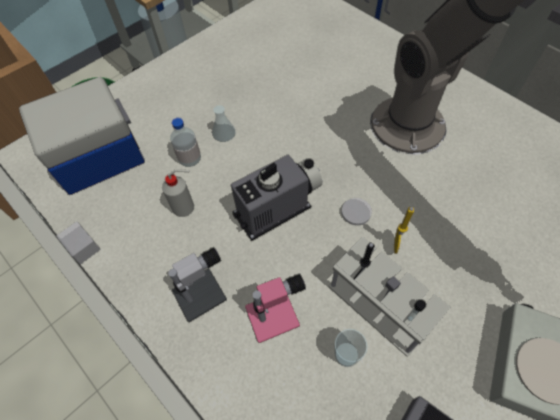

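View pics/side0.png

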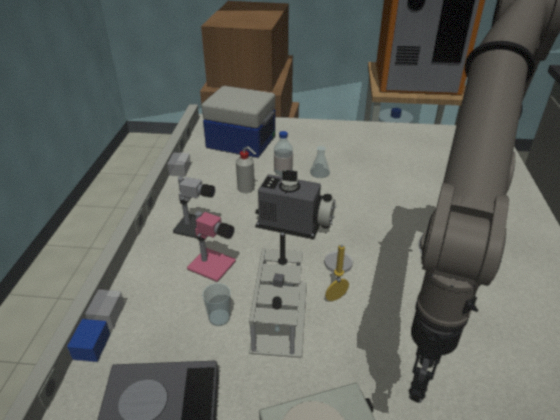

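Scene view: pump at (270,195) with its knob at (268,175) and white head at (312,178), which is its -x end. The grey camera is at (190,275) with its lens at (210,257), and the pink look-alike is at (270,300). The rack is at (390,290), holding three items at (367,255), (393,284) and (420,305).

Mirror candidates are the tall black handle at (367,252) and the free-standing yellow one at (403,230). I'm choosing the black one in the rack and will check it in a close crop.

```bash
cat > h.py <<'E'
import numpy as np,cv2
from bench import r
from scipy.spatial.transform import Rotation as R
def cam(n):
    c=r.camera_info(n); f=210/np.tan(np.radians(c['fov_y']/2))
    return np.array(c['position']),R.from_rotvec(c['rotation']).as_matrix(),f,c['cx'],c['cy']
def ray(c,u,v):
    p,M,f,cx,cy=c; d=M@np.array([(u-cx)/f,(v-cy)/f,1]); return p,d/np.linalg.norm(d)
def onz(c,u,v,z):
    p,d=ray(c,u,v); return p+d*(z-p[2])/d[2]
def proj(c,P):
    p,M,f,cx,cy=c; q=M.T@(np.asarray(P)-p); return np.array([cx+f*q[0]/q[2],cy+f*q[1]/q[2]])
def tri(a,b):
    A=np.zeros((3,3));B=np.zeros(3)
    for p,d in (a,b):
        Q=np.eye(3)-np.outer(d,d);A+=Q;B+=Q@p
    return np.linalg.solve(A,B)
def save(n,f): cv2.imwrite(f"pics/{n}.png",cv2.cvtColor(f,cv2.COLOR_RGB2BGR))
E
python3 - <<'E'
from h import *
s=cam("scene");d=cam("side")
print("base",onz(s,408,122,0)) 
print("knob",onz(s,268,171,.206))
print("handle top",onz(s,370,244,.219), onz(d,282,233,.219))
print("yellow",onz(s,409,210,.219))
print("rack post corners",[onz(s,*p,.125).round(3) for p in [(334,272),(412,340)]])
print("lens",onz(s,215,257,.161),"body",onz(s,190,268,.17))
print("pump foot",[onz(s,*p,0).round(3) for p in [(248,237),(310,206)]])
I=cv2.imread("pics/scene0.png")
cv2.imwrite("pics/c1.png",cv2.resize(I[145:365,155:455],None,fx=2.66,fy=2.66,interpolation=cv2.INTER_CUBIC))
I=cv2.imread("pics/side0.png")
cv2.imwrite("pics/c2.png",cv2.resize(I[160:360,150:370],None,fx=3,fy=3,interpolation=cv2.INTER_CUBIC))
E
```

```text
base [-0.00486826 -0.00209483  0.        ]
knob [ 0.5406809 -0.0674693  0.206    ]
handle top [0.52411635 0.23651943 0.219     ] [0.5251718  0.23148389 0.219     ]
yellow [0.39682453 0.24426625 0.219     ]
rack post corners [array([0.593, 0.204, 0.125]), array([0.591, 0.425, 0.125])]
lens [ 0.76984445 -0.00380662  0.161     ] body [ 0.82775145 -0.01854259  0.17      ]
pump foot [array([ 0.639, -0.06 ,  0.   ]), array([ 0.447, -0.008,  0.   ])]
```

View pics/c1.png

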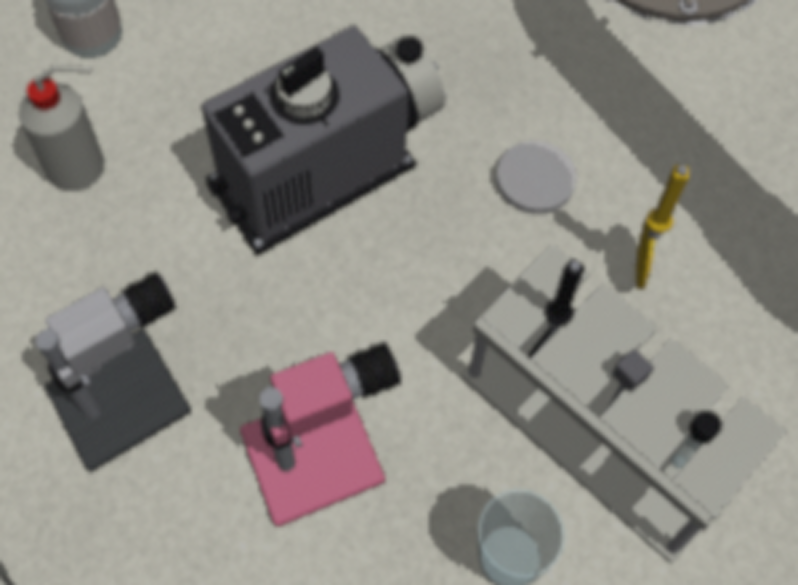

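View pics/c2.png

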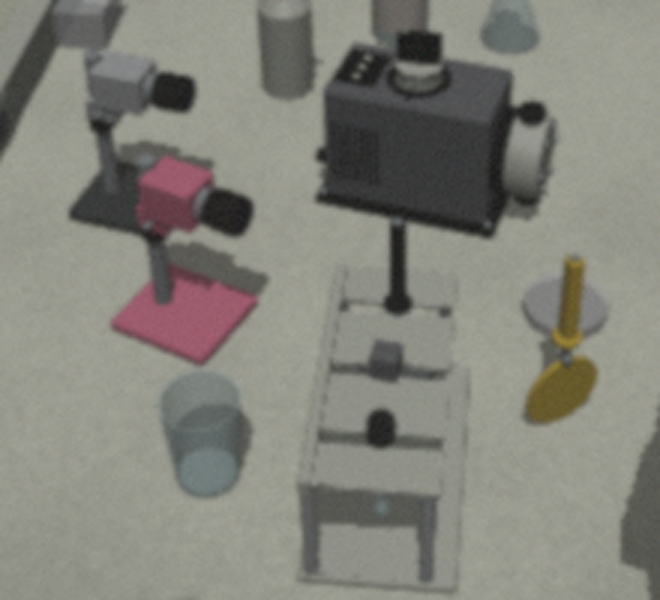

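c1 and c2 confirm the all-black mirror in the rack's -y slot, handle top at c1 (573,268). The yellow one at c1 (660,225) is a decoy, and the grey camera (not the pink one) is the bench camera. The knob bar lies roughly along the pump's x axis. Next I'll work out the shifts to a pose above the knob.

```bash
cat >> h.py <<'E'
def to(xyz,yaw,o=None):
    """shift in tool axes, and spin (deg->rad), to bring TCP to xyz with tool y at world yaw (deg)"""
    o=o or r.get_obs(); M=R.from_rotvec(o['orientation']).as_matrix()
    cur=np.degrees(np.arctan2(M[1,1],M[0,1])); sp=-((yaw-cur+180)%360-180)
    print("tcp",o['tcp_pos'].round(4),"yaw",round(cur,2),"tilt",np.degrees(np.arccos(-M[2,2])).round(2),"clk",round(o['clock'],2),"j7",o['joints'][6].round(3))
    print("-> shift",(M.T@(np.array(xyz)-o['tcp_pos'])).round(4),"spin",np.radians(sp).round(4))
E
python3 - <<'E'
from h import *
o=r.get_obs();M=R.from_rotvec(o['orientation']).as_matrix();w=cam("wrist")
print("wristcam in tool",(M.T@(w[0]-o['tcp_pos'])).round(4),"\n",(M.T@w[1]).round(3))
to([0.535,-0.08,0.40],-101)
to([0.535,-0.08,0.40],-60)
E
```

```text
wristcam in tool [ 6.860e-02  1.000e-04 -1.418e-01] 
 [[-0.    -0.963 -0.27 ]
 [ 1.    -0.001  0.001]
 [-0.001 -0.27   0.963]]
tcp [0.2375 0.6314 0.2306] yaw 69.38 tilt 0.08 clk 0.15 j7 -0.083
-> shift [-0.5289 -0.5613 -0.1686] spin 2.9738
tcp [0.2375 0.6314 0.2306] yaw 69.38 tilt 0.08 clk 0.15 j7 -0.083
-> shift [-0.5289 -0.5613 -0.1686] spin 2.2582
```

>>> {"method": "play_rows", "body": {
  "targets": "-1 0 0 -0.08 0; -1 -0.02 -0.02 -0.12 0.12; -1 -0.05 -0.05 -0.15 0.24; -1 -0.075 -0.08 -0.165 0.36; -1 -0.1 -0.105 -0.168 0.48; -1 -0.125 -0.135 -0.168 0.6; -1 -0.15 -0.16 -0.168 0.72; -1 -0.18 -0.19 -0.168 0.84"
}}

```text
clock: 0.82
tcp_pos: [0.3294, 0.4122, 0.3993]
orientation: [-1.78, -2.588, -0.002]
contact_force: [0.8, -0.4, -0.1]
grip_width: 0.0852
gripper_force: 0.0
```

```bash
python3 -c "
from h import *
to([0.535,-0.08,0.40],-101)"
```

```text
tcp [0.3294 0.4122 0.3993] yaw 20.94 tilt 0.09 clk 0.82 j7 -0.621
-> shift [-0.5331  0.0161 -0.0013] spin 2.1283
```

>>> {"method": "play_rows", "body": {
  "targets": "-1 -0.04 0.001 0 0.12; -1 -0.08 0.002 0 0.24; -1 -0.12 0.003 0 0.36; -1 -0.16 0.005 0 0.48; -1 -0.2 0.006 0 0.6; -1 -0.24 0.007 0 0.72; -1 -0.28 0.008 0 0.84; -1 -0.32 0.01 0 0.96"
}}

```text
clock: 1.48
tcp_pos: [0.4543, 0.1171, 0.3985]
orientation: [-2.774, -1.473, -0.0]
contact_force: [1.3, -0.0, 0.3]
grip_width: 0.0855
gripper_force: 0.0
```

```bash
python3 -c "
from h import *
to([0.535,-0.08,0.40],-101)"
```

```text
tcp [0.4543 0.1171 0.3985] yaw -34.08 tilt 0.04 clk 1.48 j7 -0.986
-> shift [-0.118   0.1773 -0.0017] spin 1.1679
```

>>> {"method": "play_rows", "body": {
  "targets": "-1 -0.02 0.03 0 0.12; -1 -0.04 0.06 0 0.24; -1 -0.06 0.09 0 0.36; -1 -0.08 0.12 0 0.48; -1 -0.1 0.15 0 0.6; -1 -0.118 0.177 0 0.72; -1 -0.118 0.177 0 0.84; -1 -0.118 0.177 0 0.96"
}}

```text
clock: 2.15
tcp_pos: [0.5359, -0.08, 0.3982]
orientation: [3.14, 0.017, -0.001]
contact_force: [0.2, 1.2, -0.1]
grip_width: 0.0854
gripper_force: 0.0
```

>>> {"method": "play_rows", "body": {
  "targets": "-1 0 0 0 0.1; -1 0 0 0 0.2; -1 0 0 0 0.2; -1 0 0 0 0.2"
}}

```text
clock: 2.48
tcp_pos: [0.5358, -0.0771, 0.3983]
orientation: [3.13, -0.275, -0.001]
contact_force: [-0.6, -0.0, 0.6]
grip_width: 0.0854
gripper_force: 0.0
```

Run:
```python
from h import *
to([0.535,-0.08,0.40],-101)
w=cam("wrist"); f=r.grab_frame("wrist"); save("w1",f); 
np.save("w1.npy",np.array([*w[0],*w[1].ravel()]))
print(proj(w,[.541,-.067,.206]))
```

```text
tcp [ 0.5358 -0.0771  0.3983] yaw -100.04 tilt 0.02 clk 2.48 j7 -1.575
-> shift [-0.0003  0.003  -0.0017] spin 0.0168
[265.85056073 182.87844705]
```

View pics/w1.png

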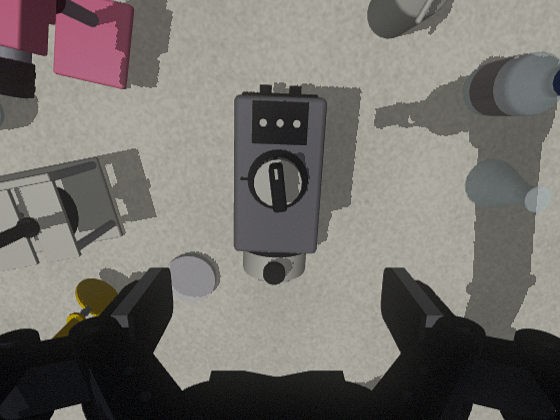

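The wrist view shows the pump from above: knob skirt centred near (276,181), the bar from (276,165) to (279,212), and its white pointer mark at (276,175) towards +x. The index tick on the +y side is at (243,179). Measuring the axis, the bar angle and the housing yaw.

Run:
```python
from h import *
w=cam("wrist"); I=cv2.imread("pics/w1.png"); g=cv2.cvtColor(I,cv2.COLOR_BGR2GRAY)
roi=np.zeros_like(g);cv2.circle(roi,(278,181),29,255,-1)
wh=((g>120)&(roi>0)).astype(np.uint8)
pts=np.argwhere(wh)[:,::-1].astype(np.float32); 
(c,rad)=cv2.minEnclosingCircle(pts); print("skirt",c,rad,"axis",onz(w,*c,.172), "r",rad*(w[0][2]-.172)/w[2])
# black bar: dark and enclosed
dk=((g<45)&(roi>0)).astype(np.uint8); n,l,st,ce=cv2.connectedComponentsWithStats(dk)
for i in range(1,n):
    if st[i,4]>40:
        m=(l==i).astype(np.uint8); rr=cv2.minAreaRect(np.argwhere(m)[:,::-1].astype(np.float32)); print(st[i],ce[i],rr)
# print coarse intensities around knob
cv2.imwrite("pics/k1.png",cv2.resize(I[80:290,200:360],None,fx=3.7,fy=2.85*1.0*1.3/1.3,interpolation=cv2.INTER_CUBIC)) 
k=cv2.resize(I[140:225,228:328],None,fx=6,fy=6,interpolation=cv2.INTER_CUBIC); cv2.imwrite("pics/k1.png",k)
# housing mask: bluish dark grey at z=.15
hsv=cv2.cvtColor(I,cv2.COLOR_BGR2HSV); print("col",I[120,242],I[235,300],I[200,330],I[240,245],I[150,330])
```

```text
skirt (277.3271179199219, 182.20848083496094) 23.703800201416016 axis [ 0.53329582 -0.07687143  0.172     ] r 0.02480078041987701
[ 249  152   59   59 1247] [278.30312751 180.49077787] ((277.7500305175781, 180.25), (56.56854248046875, 57.27565002441406), 45.0)
col [100  96  97] [88 84 84] [ 93 100 100] [97 90 93] [91 97 96]
```

View pics/k1.png

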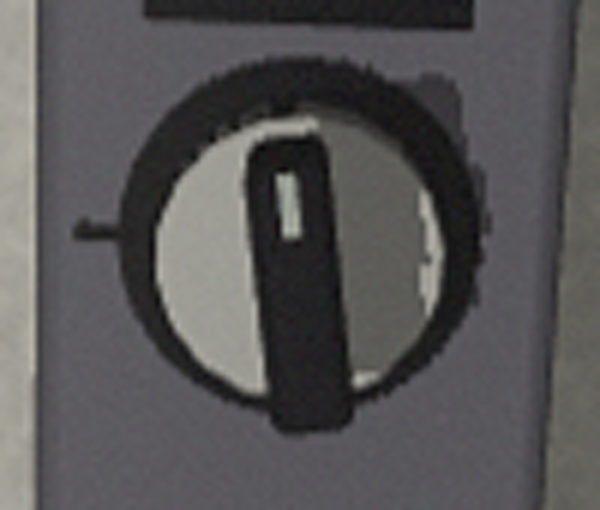

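Run:
```python
from h import *
w=cam("wrist"); g=cv2.cvtColor(cv2.imread("pics/w1.png"),cv2.COLOR_BGR2GRAY).astype(float); g=cv2.GaussianBlur(g,(3,3),0)
def k(u,v): return (228+(u+.5)/6-.5,140+(v+.5)/6-.5)
print("axis skirt",onz(w,*k(299,262),.172).round(4))
q=onz(w,*k(312,430),.206);p=onz(w,*k(286,138),.172); print("bar ends",p.round(4),q.round(4),"mid",((p+q)/2).round(4),"len",np.linalg.norm((p-q)[:2]))
for a,b in [((247,165),(270,405)),((327,165),(352,405)),((286,172),(291,240))]:
    d=onz(w,*k(*a),.206)-onz(w,*k(*b),.206); print("yaw edge",np.degrees(np.arctan2(d[1],d[0])))
# housing sides
for lo,hi in [(225,248),(305,335)]:
    P=[]
    for v in range(120,240):
        if 143<v<222 and lo>300: pass
        row=g[v,lo:hi]; gr=np.gradient(row); i=np.argmax(np.abs(gr)); P.append((lo+i,v))
    P=np.array(P,float); W=np.array([onz(w,*x,.150)[:2] for x in P])
    vx,vy,x0,y0=cv2.fitLine(W.astype(np.float32),cv2.DIST_HUBER,0,.001,.001).ravel(); print("side yaw",np.degrees(np.arctan2(vy,vx)),x0,y0, P[::30,0])
t=onz(w,*k(80,232),.151);a=onz(w,*k(299,262),.172);d=(t-a);print("tick yaw",np.degrees(np.arctan2(d[1],d[0])))
# bench camera lens via scene & side
to([0.533,-0.077,0.19],-94.4)
```

```text
axis skirt [ 0.5322 -0.0768  0.172 ]
bar ends [ 0.5542 -0.0784  0.172 ] [ 0.5108 -0.0751  0.206 ] mid [ 0.5325 -0.0767  0.189 ] len 0.04355421148385612
yaw edge -4.927124795163794
yaw edge -3.8729104740628446
yaw edge -5.911731296611006
side yaw -11.966243 0.53865546 -0.027210386 [234. 233. 233. 233.]
side yaw 3.2561421 0.5201114 -0.119876795 [308. 324. 308. 319.]
tick yaw 77.76971277374656
tcp [ 0.5358 -0.0771  0.3983] yaw -100.02 tilt 0.02 clk 2.53 j7 -1.575
-> shift [-0.0027  0.0004  0.2083] spin -0.0981
```

>>> {"method": "play_rows", "body": {
  "targets": "-1 -0.003 0 0.04 -0.098; -1 -0.003 0 0.08 -0.098; -1 -0.003 0 0.12 -0.098; -1 -0.003 0 0.16 -0.098; -1 -0.003 0 0.19 -0.098; -1 -0.003 0 0.21 -0.098; -1 -0.003 0 0.219 -0.098; -1 -0.003 0 0.219 -0.098"
}}

```text
clock: 3.2
tcp_pos: [0.5318, -0.0765, 0.1778]
orientation: [3.139, -0.123, -0.006]
contact_force: [-0.8, 0.3, 1.3]
grip_width: 0.0855
gripper_force: 0.0
```

>>> {"method": "play_rows", "body": {
  "targets": "1 0 0 0 0; 1 0 0 0 0; 1 0 0 0 0; 1 0 0 0 0; 1 0 0 0 0; 1 0 0 0 0; 1 0 0 0 0; 1 0 0 0 0",
  "squeeze": 40
}}

```text
clock: 3.87
tcp_pos: [0.5333, -0.0774, 0.1802]
orientation: [3.139, -0.127, 0.002]
contact_force: [-0.9, -1.5, 5.8]
grip_width: 0.0137
gripper_force: 42.9
```

Run:
```python
from h import *
to([0.5325,-0.077,0.178],-12); o=r.get_obs(); print(o['moment'],o['contact_force'],o['grip_width'],o['gripper_force'])
```

```text
tcp [ 0.5333 -0.0774  0.1802] yaw -94.62 tilt 0.06 clk 3.87 j7 -1.295
-> shift [-0.0008 -0.0003  0.0022] spin -1.4421
[-0.25818468  0.37801943  0.06531064] [-0.87387004 -1.45874511  5.8423271 ] 0.013690144629605555 42.88887441158295
```

>>> {"method": "play_rows", "body": {
  "targets": "1 -0.001 0 -0.001 -0.1; 1 -0.001 0 -0.002 -0.22; 1 -0.001 0 -0.002 -0.34; 1 -0.001 0 -0.002 -0.46; 1 -0.001 0 -0.002 -0.58; 1 -0.001 0 -0.002 -0.7; 1 -0.001 0 -0.002 -0.82; 1 -0.001 0 -0.002 -0.94",
  "squeeze": 50
}}

```text
clock: 4.53
tcp_pos: [0.5326, -0.0765, 0.1804]
orientation: [2.851, 1.317, 0.001]
contact_force: [6.9, -1.3, -13.6]
grip_width: 0.013
gripper_force: 50.6
```

>>> {"method": "play_rows", "body": {
  "targets": "1 0 0 0 -0.1; 1 0 0 0 -0.2; 1 0 0 0 -0.28; 1 0 0 0 -0.34; 1 0 0 0 -0.37; 1 0 0 0 -0.37; 1 0 0 0 -0.37"
}}

```text
clock: 5.12
tcp_pos: [0.5323, -0.0763, 0.1804]
orientation: [2.565, 1.813, 0.0]
contact_force: [4.2, -0.7, -11.7]
grip_width: 0.0128
gripper_force: 50.9
```

Run:
```python
from h import *
to([0.5325,-0.077,0.178],-12); o=r.get_obs(); print(o['moment'],o['contact_force'],o['grip_width'],o['gripper_force'])
```

```text
tcp [ 0.5323 -0.0763  0.1804] yaw -19.5 tilt 0.04 clk 5.12 j7 -0.14
-> shift [-0.0006  0.0004  0.0024] spin -0.131
[-0.07233104 -1.16389514  0.08792696] [  4.22339131  -0.68477727 -11.6650027 ] 0.012799662345563675 50.90667128562927
```

>>> {"method": "play_rows", "body": {
  "targets": "1 0 0 0.001 -0.04; 1 0 0 0.002 -0.08; 1 0 0 0.002 -0.1; 1 0 0 0.002 -0.1; 1 0 0 0.002 -0.1"
}}

```text
clock: 5.53
tcp_pos: [0.5323, -0.0763, 0.1802]
orientation: [-2.472, -1.939, -0.002]
contact_force: [-0.7, 1.4, 6.7]
grip_width: 0.0134
gripper_force: 53.5
```

Run:
```python
from h import *
to([0.5325,-0.077,0.178],-12); o=r.get_obs(); print(o['moment'],o['contact_force'],o['grip_width'],o['gripper_force'])
```

```text
tcp [ 0.5323 -0.0763  0.1802] yaw -13.79 tilt 0.06 clk 5.53 j7 -0.048
-> shift [-0.0006  0.0003  0.0022] spin -0.0313
[ 0.20758447  0.46930591 -0.00917139] [-0.73901866  1.39919093  6.67333255] 0.013362688639954193 53.52283179759979
```

>>> {"method": "play_rows", "body": {
  "targets": "1 0 0 0 -0.02; 1 0 0 0 -0.04; 1 0 0 0 -0.05; 1 0 0 0 -0.05; 1 0 0 0 -0.05"
}}

```text
clock: 5.95
tcp_pos: [0.5323, -0.0763, 0.1802]
orientation: [-2.425, -1.997, -0.002]
contact_force: [-2.1, 1.1, 7.5]
grip_width: 0.0132
gripper_force: 53.9
```

Run:
```python
from h import *
to([0.5325,-0.077,0.178],-12); o=r.get_obs(); print(o['moment'],o['contact_force'],o['grip_width'],o['gripper_force'])
```

```text
tcp [ 0.5323 -0.0763  0.1802] yaw -11.06 tilt 0.09 clk 5.95 j7 -0.003
-> shift [-0.0006  0.0003  0.0022] spin 0.0164
[ 0.27489253  0.47134494 -0.73892201] [-2.14788271  1.13275376  7.50007206] 0.013184124583223985 53.89517962932587
```

>>> {"method": "play_rows", "body": {
  "targets": "1 0 0 0 -0.02; 1 0 0 0 -0.03; 1 0 0 0 -0.03; 1 0 0 0 -0.03"
}}

```text
clock: 6.28
tcp_pos: [0.5323, -0.0764, 0.1803]
orientation: [-2.396, -2.03, -0.003]
contact_force: [-1.3, 1.7, 6.9]
grip_width: 0.0131
gripper_force: 60.3
```

Run:
```python
from h import *
to([0.5325,-0.077,0.178],-12); o=r.get_obs(); print(o['moment'],o['contact_force'],o['grip_width'],o['gripper_force'])
```

```text
tcp [ 0.5323 -0.0764  0.1803] yaw -9.46 tilt 0.12 clk 6.28 j7 0.023
-> shift [-0.0006  0.0003  0.0023] spin 0.0444
[ 0.35117158  0.48451016 -1.37093857] [-1.26868046  1.70215335  6.89558765] 0.0131085844175679 60.2918940782547
```

>>> {"method": "play_rows", "body": {
  "targets": "1 0 0 0 0.03; 1 0 0 0 0.05; 1 0 0 0 0.05; -1 0 0 0 0.05; -1 0 0 0 0.05; -1 0 0 0 0.05; -1 0 0 0 0.05; -1 0 0 0 0.05"
}}

```text
clock: 6.95
tcp_pos: [0.5319, -0.0766, 0.1793]
orientation: [-2.443, -1.975, 0.0]
contact_force: [-0.3, -0.1, -0.6]
grip_width: 0.073
gripper_force: 0.0
```

>>> {"method": "play_rows", "body": {
  "targets": "-1 0 0 -0.04 0; -1 0 0 -0.08 0; -1 0 0 -0.12 0; -1 0 0 -0.16 0; -1 0 0 -0.2 0; -1 0 0 -0.22 0; -1 0 0 -0.22 0; -1 0 0 -0.22 0"
}}

```text
clock: 7.62
tcp_pos: [0.5324, -0.0767, 0.4005]
orientation: [2.442, 1.974, 0.003]
contact_force: [-0.6, -0.9, -0.8]
grip_width: 0.0855
gripper_force: 0.0
```

Run:
```python
from h import *
to([0.5325,-0.077,0.178],-12); f=r.grab_frame("wrist"); save("w2",f)
for n in ["scene","side"]: save(n+"1",r.grab_frame(n))
w=cam("wrist"); c=proj(w,[.5325,-.0767,.18]).astype(int); print(c)
y0,x0=max(c[1]-60,0),max(c[0]-60,0)
print(y0,x0)
a=cv2.resize(f[y0:y0+120,x0:x0+120],(600,600),interpolation=cv2.INTER_CUBIC); save("k2",a)
```

```text
tcp [ 0.5324 -0.0767  0.4005] yaw -12.09 tilt 0.15 clk 7.62 j7 -0.121
-> shift [-0.0005 -0.0004  0.2225] spin -0.0016
[278 181]
121 218
```

View pics/k2.png

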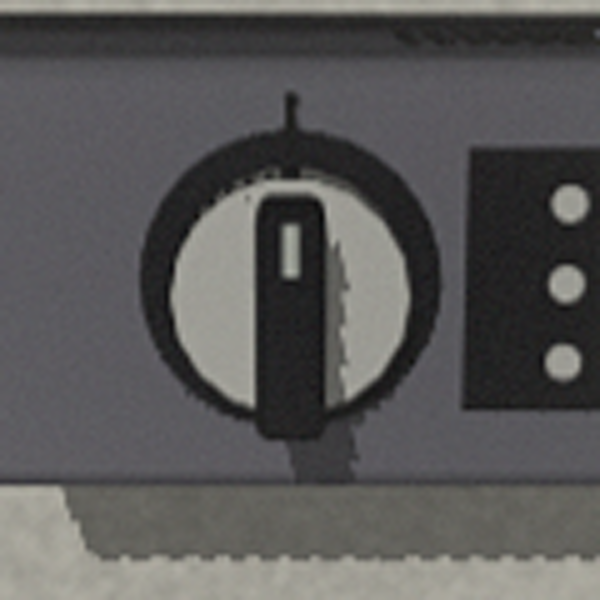

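The bar lies in line with the tick at k2 (291,95) and parallel to the housing edges, so the knob is at its stop. Next: bar yaw, lens axis, and the mirror handle in the rack, from blobs in three views.

Run:
```python
from h import *
w=cam("wrist");s=cam("scene");d=cam("side")
W=cv2.imread("pics/w2.png");S=cv2.imread("pics/scene1.png");D=cv2.imread("pics/side1.png")
g=cv2.cvtColor(W,cv2.COLOR_BGR2GRAY).astype(float)
def fit(P,z,lab):
    X=np.array([onz(w,*p,z)[:2] for p in P]); vx,vy,x0,y0=cv2.fitLine(X.astype(np.float32),cv2.DIST_HUBER,0,.001,.001).ravel()
    a=np.degrees(np.arctan2(vy,vx)); print(lab,round(a,2),x0.round(4),y0.round(4))
# bar left edge (k2 x~256 -> 269), y 165..200
P=[];Q=[]
for v in range(164,204):
    row=g[v,262:276]; P.append((262+np.argmin(np.gradient(row)),v))
fit(P,.206,"bar left")
# housing far(-y) edge bottom k2 y=485 -> 218, columns 235..330
P=[(u,212+np.argmax(np.abs(np.gradient(g[212:224,u])))) for u in range(228,330)]; fit(P,.15,"housing -y edge")
P=[(u,127+np.argmax(np.abs(np.gradient(g[127:137,u])))) for u in range(222,330)]; fit(P,.15,"housing +y top edge")
def blob(I,c,cl,th=50,rad=22):
    gg=cv2.cvtColor(I,cv2.COLOR_BGR2GRAY); m=np.zeros_like(gg);cv2.circle(m,c,rad,255,-1)
    m=((gg<th)&(m>0)).astype(np.uint8); n,l,st,ce=cv2.connectedComponentsWithStats(m); i=1+np.argmax(st[1:,4]); print(cl,st[i],ce[i].round(1)); return ce[i],(l==i)
bs,_=blob(S,(211,257),"scene lens",45,16); bd,_=blob(D,(207,190),"side lens",45,14)
print("lens mid",tri(ray(s,*bs),ray(d,*bd)).round(4))
g0=proj(w,[.755,0,.161]);print("wrist guess",g0)
if 0<g0[0]<560 and 0<g0[1]<420: 
    bw,_=blob(W,tuple(int(x) for x in g0),"wrist lens",45,45); print(tri(ray(s,*bs),ray(w,*bw)),onz(w,*bw,.161))
# mirror handle top: topmost end of black handle
for I,c,n in [(S,(368,252),"scene"),(D,(282,248),"side")]:
    gg=cv2.cvtColor(I,cv2.COLOR_BGR2GRAY); x,y=c
    m=((gg<60)).astype(np.uint8); m[:y-22]=0;m[y+22:]=0;m[:,:x-14]=0;m[:,x+14:]=0
    n_,l,st,ce=cv2.connectedComponentsWithStats(m); i=1+np.argmax(st[1:,4]); print(n,st[i],ce[i])
    print("rows",[(yy,np.where(l[yy]==i)[0].mean().round(1),(l[yy]==i).sum()) for yy in range(st[i,1],st[i,1]+st[i,3],3)])
A=[cv2.resize(I,None,fx=8,fy=8,interpolation=cv2.INTER_CUBIC) for I in (S[232:282,342:392],D[226:276,257:307])]
cv2.imwrite("pics/m1.png",np.hstack(A))
```

```text
bar left 77.56 0.525 -0.0671
housing -y edge -12.05 0.513 -0.1216
housing +y top edge -12.1 0.5302 -0.026
scene lens [203 249  17  18 186] [210.9 257.2]
side lens [201 185  13  11 119] [207.1 190.3]
lens mid [ 0.7772 -0.0083  0.1652]
wrist guess [481.509472    57.82581309]
wrist lens [ 471   45   56   56 2158] [498.1  68.1]
[ 0.77535623 -0.01339506  0.15336924] [ 0.77064065 -0.01309062  0.161     ]
scene [357 245  16  29 157] [365.69426752 258.26751592]
rows [(245, np.float64(368.0), np.int64(1)), (248, np.float64(369.5), np.int64(6)), (251, np.float64(368.5), np.int64(6)), (254, np.float64(367.5), np.int64(6)), (257, np.float64(366.5), np.int64(6)), (260, np.float64(364.0), np.int64(9)), (263, np.float64(365.0), np.int64(9)), (266, np.float64(364.0), np.int64(5)), (269, np.float64(361.5), np.int64(2)), (272, np.float64(358.5), np.int64(2))]
side [268 226  28   9 178] [283.59550562 228.8988764 ]
rows [(226, np.float64(281.5), np.int64(28)), (229, np.float64(281.5), np.int64(28)), (232, np.float64(289.0), np.int64(13))]
```

>>> {"method": "play_rows", "body": {
  "targets": "-1 0.035 -0.01 0 -0.12; -1 0.07 -0.02 0 -0.24; -1 0.11 -0.03 0 -0.36; -1 0.15 -0.04 0 -0.48; -1 0.19 -0.05 0 -0.6; -1 0.23 -0.058 0 -0.72; -1 0.269 -0.066 0 -0.84; -1 0.269 -0.066 0 -0.96"
}}

```text
clock: 8.43
tcp_pos: [0.5211, 0.2103, 0.3968]
orientation: [-1.226, -2.887, -0.0]
contact_force: [0.5, 0.8, -0.2]
grip_width: 0.0856
gripper_force: 0.0
```

>>> {"method": "play_rows", "body": {
  "targets": "-1 0 0 0 -0.12; -1 0 0 0 -0.24; -1 0 0 0 -0.36; -1 0 0 0 -0.48; -1 0 0 0 -0.6; -1 0 0 0 -0.72; -1 0 0 0 -0.8; -1 0 0 0 -0.8"
}}

```text
clock: 9.1
tcp_pos: [0.5233, 0.2, 0.3977]
orientation: [-0.03, -3.139, 0.002]
contact_force: [-1.1, 0.5, 0.4]
grip_width: 0.0851
gripper_force: 0.0
```

Run:
```python
from h import *
to([0.524,0.234,0.171],90); f=r.grab_frame("wrist"); save("w3",f)
w=cam("wrist"); print(proj(w,[.524,.234,.219]),proj(w,[.524,.234,.125]))
```

```text
tcp [0.5233 0.2    0.3977] yaw 88.9 tilt 0.17 clk 9.1 j7 1.093
-> shift [-0.0007  0.0344  0.2267] spin -0.0191
[312.85526597 189.86822589] [305.00211512 173.41838122]
```

View pics/w3.png

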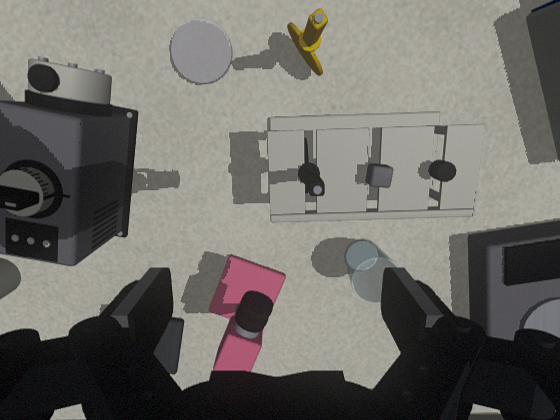

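The handle's light tip is at (318,189), its collar at (310,174), and the slot runs to (306,125). The rail runs from (271,218) to (474,213). The probe is at (379,176), the electrode at (442,170).

Run:
```python
from h import *
w=cam("wrist"); W=cv2.imread("pics/w3.png"); g=cv2.cvtColor(W,cv2.COLOR_BGR2GRAY).astype(float)
def yaw(P,z,lab):
    X=np.array([onz(w,*p,z)[:2] for p in P]); vx,vy,x0,y0=cv2.fitLine(X.astype(np.float32),cv2.DIST_HUBER,0,.001,.001).ravel(); print(lab,np.degrees(np.arctan2(vy,vx)).round(2),x0,y0,X[0],X[-1])
yaw([(u,214+np.argmax(np.abs(np.gradient(g[214:228,u])))) for u in range(275,470)],.110,"rail bottom edge")
yaw([(u,120+np.argmax(np.gradient(g[120:138,u])) ) for u in list(range(275,298))+list(range(325,365))+list(range(390,435))],.125,"shelf -x edge")
# slot edges (white/dark) rows 135..160
yaw([(300+np.argmin(np.gradient(g[v,300:308])),v) for v in range(136,158)],.125,"slot")
print(g[183:196:2,308:330:1].astype(int)); print(g[150,295:325].astype(int))
print("top",onz(w,318,189,.219),"collar",onz(w,310,173,.131),"probe",onz(w,379,175,.151),"electrode",onz(w,442,170,.149))
```

```text
rail bottom edge 87.59 0.58397436 0.2996413 [0.57885164 0.19689557] [0.58344086 0.44333867]
shelf -x edge -89.51 0.47359595 0.29030445 [0.47399368 0.19960554] [0.48063895 0.38270626]
slot -0.18 0.49255344 0.2329077 [0.48042941 0.23294548] [0.50456201 0.23287027]
[[ 39  39  43  42  48  43  45  45  43  45  48  49  45  44  42  36 124 156
  155 156 155 155]
 [ 41  42  45  42  46  46  43  44  73  76  72  56  45  42  46  42  83 158
  156 156 156 154]
 [ 40  40  43  45  43  49 112 126 127 126 127 129 118  74  46  39  84 159
  157 157 158 156]
 [ 39  40  44  43  42 100 126 126 125 127 125 128 129 123  51  38  81 158
  155 155 155 157]
 [ 57  44  42  47  37  80 127 126 125 126 130 129 131  88  46  34  84 160
  157 155 153 157]
 [ 97  57  42  47  44  42  59  97 120 132 124 103  68  46  40  34 110 155
  156 156 156 153]
 [ 94 100  69  47  38  45  41  45  39  47  45  44  56  67  68 133 159 157
  154 156 155 154]]
[155 156 158 159 156 156 158 158 166  78  40  42  39  99  95  96  93  89
 161 161 162  82 160 159 158 157 156 158 158 154]
top [0.52329063 0.23878034 0.219     ] collar [0.5226511  0.23938538 0.131     ] probe [0.52344108 0.31446369 0.151     ] electrode [0.5198409  0.38504724 0.149     ]
```

```bash
python3 -c "
from h import *
to([0.5232,0.2388,0.171],90)"
```

```text
tcp [0.5234 0.2    0.398 ] yaw 88.65 tilt 0.15 clk 9.15 j7 1.088
-> shift [0.0006 0.0391 0.2269] spin -0.0236
```

>>> {"method": "play_rows", "body": {
  "targets": "-1 0.001 0.039 0 -0.023; -1 0.001 0.039 0.04 -0.023; -1 0.001 0.039 0.08 -0.023; -1 0.001 0.039 0.12 -0.023; -1 0.001 0.039 0.16 -0.023; -1 0.001 0.039 0.2 -0.023; -1 0.001 0.039 0.226 -0.023; -1 0.001 0.039 0.226 -0.023"
}}

```text
clock: 9.82
tcp_pos: [0.5194, 0.2371, 0.167]
orientation: [-0.002, -3.131, 0.01]
contact_force: [0.2, -0.9, -0.7]
grip_width: 0.0853
gripper_force: 0.0
```

>>> {"method": "play_rows", "body": {
  "targets": "1 0 0 0 0; 1 0 0 0 0; 1 0 0 0 0; 1 0 0 0 0; 1 0 0 0 0; 1 0 0 0 0; 1 0 0 0 0; 1 0 0 0 0",
  "squeeze": 60
}}

```text
clock: 10.48
tcp_pos: [0.5242, 0.2396, 0.1746]
orientation: [-0.002, 3.14, 0.002]
contact_force: [0.2, -0.6, 6.9]
grip_width: 0.0136
gripper_force: 59.4
```

```bash
python3 -c "
from h import *
to([0.5232,0.2388,0.171],90); o=r.get_obs(); print(o['moment'],o['contact_force'],o['grip_width'])"
```

```text
tcp [0.5242 0.2396 0.1746] yaw 90.06 tilt 0.1 clk 10.48 j7 1.06
-> shift [ 0.001  -0.0008  0.0036] spin 0.001
[-0.13158091  0.30419432 -0.01434303] [ 0.22383873 -0.60432147  6.91412192] 0.013608304165903749
```

>>> {"method": "play_rows", "body": {
  "targets": "1 0 0 -0.005 0; 1 0 0 -0.015 0; 1 0 0 -0.03 0; 1 0 0 -0.05 0; 1 0 0 -0.075 0; 1 0 0 -0.1 0; 1 0 0 -0.13 0; 1 0 0 -0.15 0"
}}

```text
clock: 11.15
tcp_pos: [0.524, 0.2394, 0.3268]
orientation: [-0.002, 3.139, 0.002]
contact_force: [0.3, 0.3, -0.2]
grip_width: 0.0132
gripper_force: 58.7
```

>>> {"method": "play_rows", "body": {
  "targets": "1 0 0 -0.01 0; 1 0 0 -0.02 0; 1 0 0 -0.02 0"
}}

```text
clock: 11.4
tcp_pos: [0.524, 0.2395, 0.345]
orientation: [-0.002, 3.14, 0.002]
contact_force: [-0.6, 0.8, -1.2]
grip_width: 0.0137
gripper_force: 58.8
```

Run:
```python
from h import *
to([0.557,0.039,0.33],-57.05); o=r.get_obs(); print(o['moment'],o['contact_force'],o['grip_width'])
s=cam("scene");d=cam("side");S=r.grab_frame("scene");D=r.grab_frame("side");save("scene2",S);save("side2",D);save("w4",r.grab_frame("wrist"))
c=o['tcp_pos']-[0,0,.1126]; a,b=proj(s,c).astype(int),proj(d,c).astype(int); print(a,b)
f=lambda I,p:cv2.resize(I[max(p[1]-60,0):p[1]+60,p[0]-60:p[0]+60],(390,390),interpolation=cv2.INTER_CUBIC)
save("m2",np.hstack([f(S,a),f(D,b)]))
```

```text
tcp [0.524  0.2395 0.345 ] yaw 90.07 tilt 0.12 clk 11.4 j7 1.052
-> shift [-0.0327 -0.2006  0.0148] spin 2.5677
[ 0.06422568 -0.03179196  0.00415079] [-0.61246358  0.77111575 -1.20743709] 0.013696004127263755
[372 242] [282 230]
```

View pics/m2.png

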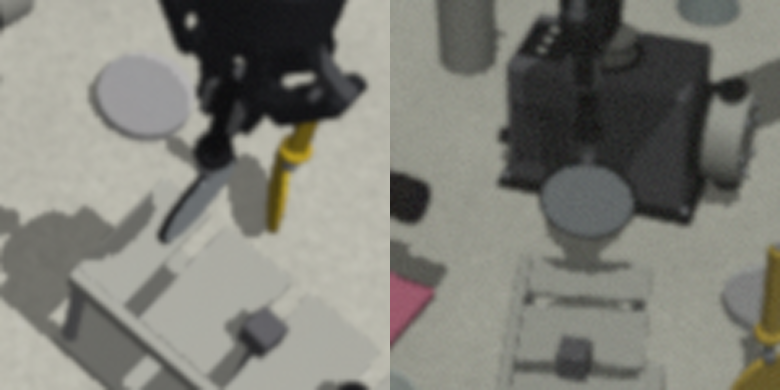

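The mirror is held upright and clear of the slot. Its glass faces rack +y (m2 right panel, disc centre (587,201)), as predicted. Next I'll refine the camera's line of sight.

Run:
```python
from h import *
s=cam("scene");d=cam("side")
S=cv2.imread("pics/scene1.png");D=cv2.imread("pics/side1.png");W=cv2.imread("pics/w2.png")
px=np.array([np.cos(np.radians(-12.05)),np.sin(np.radians(-12.05))]);py=np.array([-px[1],px[0]]);K=np.array([.5323,-.0766])
lat=lambda p:((p[:2]-K)@px,(p[:2]-K)@py)
print("scene",lat(onz(s,210.9,257.2,.161)),"side",lat(onz(d,207.1,190.3,.161)))
# calibration check: knob bar top white/centre with both
# wrist w2 pose reconstruct: TCP [.5324,-.0767,.4005] yaw -12.09
y=np.radians(-12.09);ty=np.array([np.cos(y),np.sin(y),0]);tz=np.array([0,0,-1.]);M=np.column_stack([np.cross(ty,tz),ty,tz])
Mc=np.array([[0,-.963,-.27],[1,0,0],[0,-.27,.963]]);w0=cam("wrist")
w=(np.array([.5324,-.0767,.4005])+M@[.0686,0,-.1418],M@Mc,*w0[2:])
g=cv2.cvtColor(W,cv2.COLOR_BGR2GRAY)
print("axis px rows", [proj(w,[*(K+a*px+.115*py),.161]).round(1) for a in (.2,.25,.3,.35)])
for u in range(462,560,6): print(u,g[20:125:3,u])
```

```text
scene (np.float64(0.22518212212849725), np.float64(0.11611958402686245)) side (np.float64(0.22785353044568807), np.float64(0.11241500648059315))
axis px rows [array([474.8,  65.2]), array([524.4,  65.1]), array([574. ,  65.1]), array([623.7,  65. ])]
462 [163 163 168 172 166 163 165 169  56  59  60  60  57  57  57  56  56  59
  56  59  55  61  60  59  54  56  56  56  59  58  57  57  46  96  99]
468 [161 161 161 165 167 158 163 165  57  60  59  58  58  61  56  59  61  58
  59  56  55  59  56  57  59  59  60  56  59  57  43  42  43  95  97]
474 [159 166 170 166 165 164 169 168  56  61  60  58  58  34  26  29  26  29
  24  27  26  25  57  55  58  60  58  57  56  57  39  39  44  88  96]
480 [163 163 165 168 165 164 162 166  55  55  28  26  28  24  25  31  22  25
  21  23  22  19  23  57  58  57  55  58  58  56  40  41  41  96  97]
486 [163 164 162 168 161 160 168 174  54  37  26  31  28  23  22  23  20  23
  22  21  25  23  21  58  58  60  56  58  62  34  41  39  38  95  96]
492 [169 165 160 161 161 166 162 157  58  29  32  26  34  32  33  33  26  30
  31  28  28  25  21  37  44  34  39 
[... 949 characters left out ...]
64  68  64  59  84 115 120 122 122 102  66
  63  61  62  71  72  62 160 166 162 166 169 165 169 162 166 154 169]
540 [161 160 163 156 162 168 161 119  60  59  62  75  94 103 118 123 131 135
 139 144 150 139 124  59 161 170 163 165 168 169 164 164 165 163 166]
546 [163 159 161 164 166 157 160 136 143 139 145 143 142 146 143 140 145 143
 148 144 145 140 127  59 161 162 161 167 165 168 159 171 166 162 162]
552 [166 168 167 169 163 164 157 137 142 140 145 144 142 147 147 139 141 144
 147 141 148 142 132  61 160 169 166 173 166 167 164 169 167 168 165]
558 [155 162 163 153 159 164 167 137 143 140 143 144 142 145 147 141 145 145
 146 143 144 142 134  62 163 170 163 169 170 167 171 169 164 166 170]
```

>>> {"method": "play_rows", "body": {
  "targets": "1 -0.005 -0.03 0 0.1; 1 -0.01 -0.06 0 0.2; 1 -0.015 -0.09 0 0.32; 1 -0.02 -0.12 0 0.44; 1 -0.025 -0.15 0 0.56; 1 -0.03 -0.18 0 0.68; 1 -0.033 -0.2 0 0.8; 1 -0.033 -0.2 0 0.92"
}}

```text
clock: 12.22
tcp_pos: [0.5566, 0.0328, 0.3421]
orientation: [-1.413, -2.806, 0.006]
contact_force: [-0.8, -0.0, -1.2]
grip_width: 0.0129
gripper_force: 58.7
```

>>> {"method": "play_rows", "body": {
  "targets": "1 0 0 0 0.12; 1 0 0 0 0.24; 1 0 0 0 0.36; 1 0 0 0 0.48; 1 0 0 0 0.6; 1 0 0 0 0.72; 1 0 0 0 0.84; 1 0 0 0 0.96"
}}

```text
clock: 12.88
tcp_pos: [0.5561, 0.0393, 0.3418]
orientation: [-2.541, -1.846, 0.004]
contact_force: [0.9, -0.3, -0.9]
grip_width: 0.0133
gripper_force: 58.7
```

Run:
```python
from h import *
px=np.array([np.cos(np.radians(-12.05)),np.sin(np.radians(-12.05))]);py=np.array([-px[1],px[0]]);K=np.array([.5323,-.0766])
w=cam("wrist");W=r.grab_frame("wrist");save("w5",W);g=cv2.medianBlur(cv2.cvtColor(W,cv2.COLOR_RGB2GRAY),3)
L=[proj(w,[*(K+a*px+.1145*py),.161]) for a in (.21,.235)];print(np.round(L,1))
c=np.mean(L,0); m=np.zeros_like(g);cv2.circle(m,tuple(int(x) for x in c),38,255,-1)
m=((g<38)&(m>0)).astype(np.uint8);n,l,st,ce=cv2.connectedComponentsWithStats(m);i=1+np.argmax(st[1:,4]);print(st[i],ce[i])
ys,xs=np.where(l==i)
# lateral extents of silhouette in pump frame at z=.161
P=np.array([onz(w,u,v,.161)[:2]-K for u,v in zip(xs,ys)]);a=P@px;b=P@py
for t in np.arange(a.min(),a.max(),.006):
    k=(a>=t)&(a<t+.006)
    print(t.round(3),b[k].min().round(4),b[k].max().round(4),((b[k].min()+b[k].max())/2).round(4))
to([*(K+.1145*py),.30],-57.05)
```

```text
[[505.8 170.1]
 [533.5 167.3]]
[ 492  151   63   40 1732] [518.89318707 169.7534642 ]
0.197 0.1002 0.1283 0.1142
0.203 0.0958 0.1295 0.1127
0.209 0.0952 0.1301 0.1126
0.215 0.0946 0.1305 0.1125
0.221 0.0945 0.1297 0.1121
0.227 0.0943 0.1296 0.112
0.233 0.0947 0.1286 0.1116
0.239 0.0964 0.1271 0.1117
0.245 0.0957 0.1247 0.1102
0.251 0.1036 0.1167 0.1101
tcp [0.5561 0.0393 0.3418] yaw -18.39 tilt 0.17 clk 12.93 j7 -0.416
-> shift [-0.0036  0.0014  0.0418] spin 0.6747
```

```bash
python3 -c "
from h import *
to([.5545,.0360,.2736],-57.05)"
```

```text
tcp [0.5561 0.0393 0.3418] yaw -18.39 tilt 0.17 clk 12.93 j7 -0.416
-> shift [-0.0035 -0.0003  0.0682] spin 0.6747
```

>>> {"method": "play_rows", "body": {
  "targets": "1 -0.001 0 0 0.11; 1 -0.002 0 0 0.22; 1 -0.0035 0 0.01 0.33; 1 -0.0035 0 0.025 0.44; 1 -0.0035 0 0.04 0.55; 1 -0.0035 0 0.055 0.64; 1 -0.0035 0 0.065 0.675; 1 -0.0035 0 0.068 0.675"
}}

```text
clock: 13.6
tcp_pos: [0.5541, 0.036, 0.2725]
orientation: [-3.006, -0.912, 0.008]
contact_force: [-0.5, 0.1, -1.6]
grip_width: 0.013
gripper_force: 58.6
```

>>> {"method": "play_rows", "body": {
  "targets": "1 0 0 0 0; 1 0 0 0 0; 1 0 0 0 0; 1 0 0 0 0"
}}

```text
clock: 13.93
tcp_pos: [0.5562, 0.036, 0.2761]
orientation: [3.006, 0.911, 0.002]
contact_force: [0.7, 0.6, -1.9]
grip_width: 0.0133
gripper_force: 58.7
```

Run:
```python
from h import *
to([.5545,.0360,.2736],-57.05); o=r.get_obs(); print(o['contact_force'],o['grip_width'])
G=[.5559,.0339,.161]
s=cam("scene");d=cam("side");S=r.grab_frame("scene");D=r.grab_frame("side");W=r.grab_frame("wrist");save("scene3",S);save("side3",D);save("w6",W)
a,b=proj(s,G),proj(d,G); print(a,b)
f=lambda I,p:cv2.resize(I[int(p[1])-60:int(p[1])+60,int(p[0])-60:int(p[0])+60],(390,390),interpolation=cv2.INTER_CUBIC)
save("m3",np.hstack([f(S,a),f(D,b)]))
```

```text
tcp [0.5562 0.036  0.2761] yaw -56.27 tilt 0.07 clk 13.93 j7 -1.021
-> shift [-0.0014 -0.001   0.0025] spin 0.0136
[ 0.72738186  0.5797525  -1.86241644] 0.013252044843749075
[293.17593025 209.53262502] [278.19880331 204.08756159]
```

View pics/m3.png

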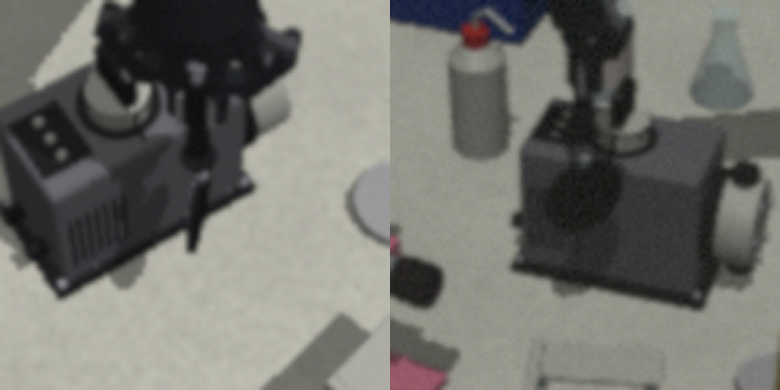

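The mirror is upright between the pump and the line of sight. Its disc centre in the side panel, (584,196), matches the prediction to within 0.5 px. I'll check the height in the scene view, then make the small correction.

Run:
```python
from h import *
s=cam("scene");d=cam("side")
c=np.array([.5572,.034,.1635])   # glass centre by current TCP
n=np.array([np.cos(np.radians(-56.3)),np.sin(np.radians(-56.3)),0]);t=np.array([-n[1],n[0],0])
for C,lab in((s,"scene"),(d,"side")):
    pts=np.array([proj(C,c-.0025*n+.038*(np.cos(a)*t+np.sin(a)*np.array([0,0,1]))) for a in np.linspace(0,6.28,73)])
    print(lab,"x",pts[:,0].min().round(1),pts[:,0].max().round(1),"y",pts[:,1].min().round(1),pts[:,1].max().round(1))
D=cv2.cvtColor(cv2.imread("pics/side3.png"),cv2.COLOR_BGR2GRAY); S=cv2.cvtColor(cv2.imread("pics/scene3.png"),cv2.COLOR_BGR2GRAY)
print("side row204",D[204,255:300]); print("side col278",D[200:225,275]); print("scene col",S[195:232,292]); print("scene row 220",S[220,285:300])
to([.5545,.0360,.2736],-57.05)
```

```text
scene x 290.7 296.8 y 194.0 225.1
side x 266.5 289.6 y 192.6 214.8
side row204 [148 146 130  95  60  46  44  44  41  41  40  37  28  30  29  29  30  29
  29  26  28  22  21  31  30  24  36  29  30  22  25  27  27  36  45  56
  55  56  57  51  51  52  58  55  53]
side col278 [33 23 27 26 28 30 24 23 33 33 26 27 29 29 31 38 36 37 38 43 36 34 39 44
 43]
scene col [ 17  17  21  30  32  31  37  54  61  66  75  63  51  50  44  39  36  33
  31  29  25  25  22  21  21  22  23  24  28  35  57 101 155 177 180 179
 179]
scene row 220 [ 31  40  67 103 113  81  41  22  29  86 149 173 177 177 177]
tcp [0.556  0.036  0.2759] yaw -56.3 tilt 0.05 clk 14.08 j7 -1.022
-> shift [-0.0013 -0.0009  0.0023] spin 0.0131
```

>>> {"method": "play_rows", "body": {
  "targets": "1 -0.0013 -0.001 0.0023 0.013; 1 -0.0013 -0.001 0.0023 0.013; 1 -0.0013 -0.001 0.0023 0.013; 1 -0.0013 -0.001 0.0023 0.013; 1 -0.0013 -0.001 0.0023 0.013; 1 -0.0013 -0.001 0.0023 0.013; 1 -0.0013 -0.001 0.0023 0.013; 1 -0.0013 -0.001 0.0023 0.013"
}}

```text
clock: 14.75
tcp_pos: [0.5542, 0.0361, 0.2732]
orientation: [-3.013, -0.89, -0.0]
contact_force: [-0.1, -0.3, -1.4]
grip_width: 0.0132
gripper_force: 58.6
```

```bash
python3 -c "
from h import *
to([.5545,.0360,.2736],-57.05); o=r.get_obs(); print(o['contact_force'],o['grip_width'],abs(o['qvel']).max())"
```

```text
tcp [0.5542 0.0361 0.2732] yaw -57.07 tilt 0.0 clk 14.75 j7 -1.035
-> shift [ 0.0002  0.0003 -0.0004] spin -0.0003
[-0.07687549 -0.30286066 -1.4088094 ] 0.013184394654601523 0.002621092515852211
```

```bash
python3 -c "
from bench import r
print(r.hand_in())"
```

```text
the job is handed in; nothing more can be done
None
```

I turned the knob back to its zero stop, took the black mirror from the rack and handed the job in with it held upright and steady at 45° by my measurements, 113 mm from the knob's axis on the camera's line of sight. The line-of-sight offset is good to about 2–3 mm, and the hand-in returned no verdict.

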